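# Hold the sieve clamp down for fastening

### The job

Take the clamping cover by its red grip, fit it over the two threaded rods of the sieve shaker and lower it gently onto the lid of the sieve stack. Then be the third hand: keep pressing the cover straight down on the stack with a steady 15 N or so (between 10 and 20 N, the cover's own weight included), so that a colleague can run the two star nuts down. Finish while still pressing and holding the cover after at least two steady seconds; do not slam it, and leave the nuts and everything else on the bench where they are.

Things in the scene. Friction and masses are not known exactly. Their poses are not given: they have to be found in the camera images.
- shaker: Blue sieve shaker fixed on the bench, housing 250 x 220 x 75 mm. Origin on the bench, under the middle of its round table, midway between the rods; x points from the dark keypad strip to the rear, y along the line of the rods, z up. The housing never moves. The aluminium table (192 mm across, top 100 mm above the bench) stands on springs.
- shaker_table (a joint): How far the sprung table, with rods and sieve stack, is pressed down, in m: 0 at rest, at most 0.012. The springs give 2.5 N per mm: 15 N on the stack sinks it about 6 mm (up to 1 mm less with a light stack, whose table starts by resting on a stop).
- rod_a_tip (a point): Tip of the threaded steel rod at shaker +y: 80 mm from the middle, 240 mm above the bench when the table is at rest. Rod 8 mm thick, vertical, with a tapered tip.
- rod_b_tip (a point): Tip of the same kind of rod at shaker -y.
- sieve_stack: Closed stainless stack of receiver, sieve and lid, loose on the shaker table inside a low centring ring, concentric with the shaker. About 100 mm across, 75 mm high, about 0.6 kg. Origin at the centre of its underside, z up; flat lid top 75 mm above the origin, so 175 mm above the bench.
- clamp_cover: Clamping cover, 0.36 kg, on its feet on the bench. Origin: centre of the feet's underside; z up, y along the crossbar. Rubber feet 6 mm high, then a black disc (96 mm across, 6 mm thick), then an aluminium bar 196 x 36 x 12 mm with a 14 mm through hole 80 mm either side of the centre; fits either way round. Red grip on top: 92 mm along y, 14 mm thick in x, 49 to 67 mm above the origin.
- cover_grip (a point): Middle of the red grip of the cover, 58 mm above the cover's origin; to be pinched across x.
- hole_a (a point): Lower mouth of the cover's hole at +y, 12 mm above the cover's origin.
- hole_b (a point): Lower mouth of the cover's hole at -y, 12 mm above the cover's origin.
- nut_a: Black star nut with brass boss, 38 mm across, 26 mm high, lying some 85 mm from the cover. The colleague's: leave alone. Origin at the centre of its underside.
- nut_b: The second star nut, alike.
- spare_sieve: Open steel sieve with copper mesh, 103 mm across, 40 mm high, on the bench. Leave alone. Origin at the centre of its underside.
- beaker: Glass beaker, 70 mm across, 95 mm high. Leave alone. Origin at the centre of its underside.
- sample_jar: Sample jar with blue cap, 64 mm across, 85 mm high. Leave alone. Origin at the centre of its underside.
- steel_bowl: Steel bowl, 190 mm across, 55 mm high, to the left. Leave alone. Origin at the centre of its underside.
- spatula: Spatula 190 mm long, lying flat on the right. Leave alone. Origin near its middle.
- sieve_brush: Brush 170 mm long, lying flat on the right. Leave alone. Origin near its middle.
Not all that is in view belongs to the job. What is shaped like the sieve_stack but pink is not meant. Leave any yellow look-alike of the clamp_cover alone.

How it is judged (in metres and radians):
On the way, in this order (a step that is already met when the one before it is completed fails the run):
1. the cover is threaded over both rods, level (((horizontal distance between hole_a and rod_a_tip below 0.006 m and horizontal distance between hole_b and rod_b_tip below 0.006 m) or (horizontal distance between hole_a and rod_b_tip below 0.006 m and horizontal distance between hole_b and rod_a_tip below 0.006 m)) and z of each of hole_a, hole_b in the frame of shaker below 0.234 m and angle between clamp_cover's own z axis and vertical below 0.12 rad), for 0.05 s.
2. the cover lies on the stack and is pressed on it by the gripper with a steady 9 to 22 N for 1.5 s (((horizontal distance between hole_a and rod_a_tip below 0.006 m and horizontal distance between hole_b and rod_b_tip below 0.006 m) or (horizontal distance between hole_a and rod_b_tip below 0.006 m and horizontal distance between hole_b and rod_a_tip below 0.006 m)) and z of each of hole_a, hole_b in the frame of shaker below 0.234 m and contact force between clamp_cover and sieve_stack between 9 and 22 N and angle between each of clamp_cover, sieve_stack's own z axis and vertical below 0.05 rad and contact force between the fingers and clamp_cover above 4 N and horizontal distance between sieve_stack and shaker below 0.008 m and linear speed of clamp_cover below 0.01 m/s), for 1.5 s.
At the end, for the whole second after the job is handed in: The cover is over both rods (holes within 6 mm of the rods' axes, below their tips), level within 0.05 rad and still, pressed on the sieve stack with 9 to 22 N in all by the gripper, which still holds or pushes it; the stack stands level on the shaker table, within 8 mm of its middle (all of step 2); the arm keeps its last pose, push and grip.
It fails at once if the cover is slammed or pressed onto the stack with more than 45 N (contact force between clamp_cover and sieve_stack above 45 N).
It fails at once if the sieve stack is knocked off its place (horizontal distance between sieve_stack and shaker above 0.02 m).
It fails at once if a star nut is shifted by more than 30 mm (distance of any of nut_a, nut_b from where it was at the start of the episode above 0.03 m).
It fails at once if another thing on the bench is shifted by more than 30 mm (distance of any of spare_sieve, beaker, sample_jar, steel_bowl, spatula, sieve_brush from where it was at the start of the episode above 0.03 m).
It also fails if it takes over 58 s, if anything falls off the work surface, if the arm or the gripper's body presses on something with over 40 N, if the wrist force passes 120 N, or if a joint passes its speed limit or range.

### The arm

A 6-joint arm with a two-finger parallel gripper is mounted at the origin on the work surface. World frame = base frame: x ahead of the robot, y to its left, z up, the work surface at z = 0. Lengths are in m, angles in degrees, forces in N, time in s.
With the tool pointing down it reaches from about 0.35 to 0.725 m from the base axis. Payload 6 kg.
Tool frame: the origin (TCP) lies at the centre of the arm's flange, where the gripper is bolted on; the fingertips stand r.tips_ahead ahead of it and the grasp point (between the pads) lies 155 mm ahead of it (r.tips_ahead is the distance from the TCP to the fingertips, in m); z points along the fingers, y is the line along which they close (so a half turn about z gives the same grasp; the last joint's range is limited). The gripper opens to 85 mm and grips with 20 to 120 N. Pads are 22 mm wide; open, the fingers measure 114 mm over their backs; the gripper's body (76 mm by 85 mm) begins 54 mm behind the grasp point. The pads swing forward as they close: fully open they stand 13 mm farther back than shut.
Start: joints at [-49.234, 2.303, 4.859, 0, -92.561, -19.12], TCP at [0.221, -0.558, 0.405] pointing down, gripper open.
Joint ranges: [-146.85, 146.85], [-73.84, 115.35], [-62.03, 85.46], [-188.31, 113.3], [-161.28, -10.13], [-171.36, 171.36]. Speed limits (degrees/s): [147.25, 147.25, 172.46, 180, 180, 180].

### API

Orientations are given as a 3x3 rotation matrix whose columns are the frame's x, y, z axes.
In Python, from rig import r gives the robot as it stands.
- The arm moves only by the tool arm_command, never from a script. Its argument "motion" is a list of rows, each an object of numbers: "hand": the opening, from 0 (shut) to 1 (fully open); "x", "y", "z": the shift along the tool's x, y, z in mm; "wx", "wy", "wz": the turn, a rotation vector about the tool's x, y, z in rad. In form: [{"hand": .., "x": .., "y": .., "z": .., "wx": .., "wy": .., "wz": ..}, ...]. A call has 1 to 8 rows; each row is the pose to reach, as a shift and turn from the pose commanded when the call began, along the tool's axes at that moment; what a row does not reach only later rows make up. A row lasts 1/12 s, in which the tool goes at most 41.7 mm and 7.16 degrees, less where a joint would pass 70% of its speed; a pose out of reach is approached as far as the arm can. A call with a gripper value outside its range is refused whole. The fingers move at their own pace and stop on an object; the grip force is fixed at half the most. Time passes only in rows, so rows that repeat a pose let the fingers close. It gives the time, the measured TCP pose, the force, the opening and the grip force at its end, in the units of the state.
- r.read_state(): the state, without advancing time (a new reading comes with each control period).
- r.get_image(name): name is "side" or "top"; returns a dict with "img" (384x512x3 uint8, red, green, blue), "range_z" (384x512 float32, m along the optical axis (not along the pixel's ray), 0 where there is no reading), "intrinsics" (3x3 intrinsics, pixels), "position" and "orientation" of the camera in the world. Camera axes: x right, y up, looking along -z (the intrinsics and any distortion apply to the point x, -y, -z); pixel columns grow to the right and rows downward; lengths in m; the calibration is good to about 2 mm. A picture is of the moment at which its call begins.
- r.job_done(): hands the job in; it is judged then, once.
The state is a dict: "clock": time; "joint_positions": joint angles; "dq": joint speeds; "joint_torque": joint torques, N m; "eef_pos": TCP position; "orientation": TCP orientation; "ft_force": force on the tool from outside, world axes, zero at the start; "wrist_torque": the same for the moment, N m; "opening": finger opening in m; "gripper_force": force on a finger pad.
Only numpy, scipy, OpenCV 4.12 (cv2) and the standard library are available. Lean on these libraries where they do the work, as an engineer would, in place of code of your own. Each camera call takes 0.05 s, during which the arm holds its last target. There are 200 camera calls.

## Working session

There is one attempt and no reset: what is moved stays moved. The work goes in short steps, Python scripts to look and compute and a tool call to move; the robot and the scene stay as the last step left them, time stands still between calls to the robot, and variables do not carry over. Pictures are saved under pics/ and viewed, at most 10 in all, crops included, and the job is handed in when it is done.

Besides the shell and the picture viewer there is one more tool, called after "Request:" in YAML: its name, and indented under it one key for each argument. arm_command: Moves the arm, as the interface text tells. Its arguments: {"type":"object","properties":{"motion":{"type":"array"}},"required":["motion"]}

```bash
ls; mkdir -p pics; cat > h.py <<'E'
import numpy as np, cv2
from rig import r
def grab(n):
    d=r.get_image(n); return d
def cloud(d):
    K=np.array(d['intrinsics']);z=d['range_z'];v,u=np.mgrid[:z.shape[0],:z.shape[1]]
    c=np.stack([(u-K[0,2])/K[0,0]*z,-(v-K[1,2])/K[1,1]*z,-z],-1)
    return c@np.array(d['orientation']).T+np.array(d['position'])
def ray(d,u,v,h):
    K=np.array(d['intrinsics']);c=np.array([(u-K[0,2])/K[0,0],-(v-K[1,2])/K[1,1],-1.])
    w=np.array(d['orientation'])@c;p=np.array(d['position']);return p+w*(h-p[2])/w[2]
E
python3 - <<'E'
from h import *
for n in ('top','side'):
    d=grab(n);cv2.imwrite(f'pics/{n}0.png',d['img'][...,::-1]);print(n,d['position'],d['orientation'],d['intrinsics'],{k for k in d})
    np.savez(n+'0.npz',**d)
s=r.read_state();print(s,r.tips_ahead)
E
```

```text
pics
top [0.41993956 0.02704134 1.6315775 ] [[ 0.00806928  0.99890833 -0.04601123]
 [-0.99995864  0.00825374  0.0038205 ]
 [ 0.00419609  0.0459785   0.99893362]] [[410.74738455   0.         245.91207739]
 [  0.         410.74738455 191.65019048]
 [  0.           0.           1.        ]] {'orientation', 'intrinsics', 'range_z', 'position', 'img'}
side [0.11616194 1.10773932 0.87157595] [[-9.44875150e-01  1.73058875e-01 -2.77959667e-01]
 [-3.27430308e-01 -4.97877775e-01  8.03061090e-01]
 [ 5.86908333e-04  8.49804887e-01  5.27097058e-01]] [[394.20709872   0.         256.79141877]
 [  0.         394.20709872 190.32144929]
 [  0.           0.           1.        ]] {'orientation', 'intrinsics', 'range_z', 'position', 'img'}
{'clock': 0.1, 'joint_positions': array([-4.92336220e+01,  2.33629123e+00,  4.80874026e+00, -2.28229648e-02,
       -9.25627321e+01, -1.91208136e+01]), 'dq': array([-0.04922903, -0.02811365,  0.18594649,  0.06247889,  0.09721763,
       -0.05347425]), 'joint_torque': array([-5.24542949e-03, -3.69346547e+01,  3.48280621e+01,  6.95165277e+00,
       -4.59219591e-03, -4.58262377e-06]), 'eef_pos': array([ 0.22141184, -0.55763667,  0.40377646]), 'orientation': array([[-9.29476936e-01, -3.68879514e-01, -7.27530966e-04],
       [-3.68880205e-01,  9.29475810e-01,  1.45327438e-03],
       [ 1.40139288e-04,  1.61915679e-03, -9.99998679e-01]]), 'ft_force': array([ 0.73632863, -0.64300165,  0.02567444]), 'wrist_torque': array([ 0.03687761, -0.02253504, -0.02533768]), 'gripper_force': 0.0, 'opening': 0.08550827362824169} 0.1734
```

View pics/top0.png

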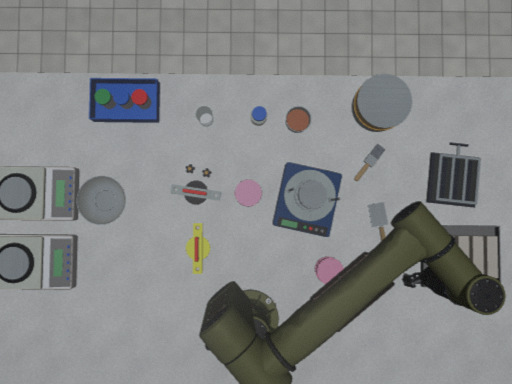

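View pics/side0.png

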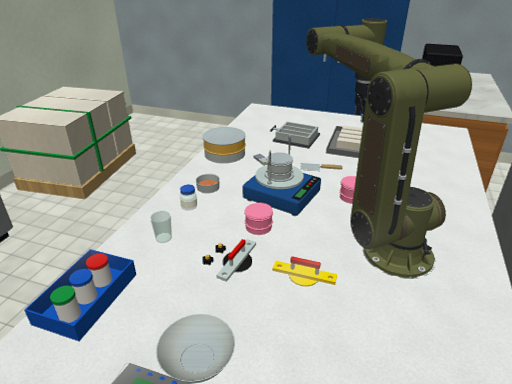

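The top view shows two covers: the aluminium bar with black disc and red grip at (196,192), and a yellow one at (198,249). The aluminium one fits the description. The stack on the blue shaker is at (312,194), and the pink stacks at (248,193) and (329,269) are decoys. In the side view the cover is at (237,257) and the shaker at (281,183). I'll confirm this in a crop.

```bash
python3 - <<'E'
from h import *
t=dict(np.load('top0.npz'));s=dict(np.load('side0.npz'))
a=cv2.resize(t['img'][145:245,160:260],(400,400),interpolation=cv2.INTER_CUBIC)
b=cv2.resize(t['img'][150:250,260:360],(400,400),interpolation=cv2.INTER_CUBIC)
cv2.imwrite('pics/cropt.png',np.hstack([a,b])[...,::-1])
a=cv2.resize(s['img'][230:290,200:260],(400,400),interpolation=cv2.INTER_CUBIC)
b=cv2.resize(s['img'][135:215,240:320],(400,400),interpolation=cv2.INTER_CUBIC)
cv2.imwrite('pics/crops.png',np.hstack([a,b])[...,::-1])
for n,d in (('t',t),('s',s)):
    C=cloud(d);h=cv2.cvtColor(d['img'],cv2.COLOR_RGB2HSV)
    red=((h[...,0]<8)|(h[...,0]>172))&(h[...,1]>150)&(h[...,2]>90)
    k,l,st,ce=cv2.connectedComponentsWithStats(red.astype('uint8'))
    for i in range(1,k):
        if st[i,4]>15:
            p=C[l==i];print(n,ce[i],st[i,4],np.median(p,0).round(4),p[:,2].max().round(4))
    blk=(h[...,2]<60)
    # lid: points in height window near shaker
    m=(abs(C[...,2]-.175)<.012)&(abs(C[...,0]-.41)<.2)&(C[...,1]>-.35)&(C[...,1]<-.05)
    k,l,st,ce=cv2.connectedComponentsWithStats(m.astype('uint8'))
    for i in range(1,k):
        if st[i,4]>30:
            p=C[l==i];e=cv2.minEnclosingCircle(p[:,:2].astype('float32'));print(n,'lid',ce[i],st[i,4],np.median(p,0).round(4),e)
    m=(abs(C[...,2]-.24)<.06)&(C[...,2]>.185)&(abs(C[...,0]-.42)<.2)&(C[...,1]>-.4)&(C[...,1]<-.05)
    k,l,st,ce=cv2.connectedComponentsWithStats(m.astype('uint8'))
    for i in range(1,k):
        p=C[l==i];print(n,'hi',ce[i],st[i,4],np.median(p,0).round(4),p[:,2].max())
E
```

```text
t [139.00588235  96.55882353] 170 [0.8495 0.4302 0.0862] 0.1001
t [194.48571429 191.71428571] 35 [0.4893 0.2183 0.0658] 0.0736
t [195.53658537 249.68292683] 41 [0.27   0.2092 0.0664] 0.0747
t lid [312.22839506 194.05092593] 648 [ 0.4806 -0.214   0.1744] ((0.4810098707675934, -0.21460802853107452), 0.051292069256305695)
t hi [291.5 188.5] 10 [ 0.4972 -0.1355  0.2284] 0.2374963000004271
t hi [336.7 198.5] 10 [ 0.464  -0.2896  0.2247] 0.24519691735603777
t hi [311. 201.] 1 [ 0.4555 -0.208   0.1857] 0.18570403909119815
s [236.04201681 249.57983193] 119 [0.4886 0.2298 0.0637] 0.0689
s [ 96.41328413 261.3800738 ] 271 [0.8458 0.437  0.0849] 0.0891
s [304.30434783 260.5326087 ] 92 [0.2753 0.2119 0.0654] 0.0684
s lid [280.13207547 159.21132075] 265 [ 0.4759 -0.2044  0.1722] ((0.4882955849170685, -0.19761203229427338), 0.06688448041677475)
s hi [288.96428571 141.25      ] 28 [ 0.4648 -0.2923  0.2118] 0.23538194134721013
s hi [269.42857143 156.92857143] 28 [ 0.4969 -0.1344  0.2112] 0.23875706263752938
```

View pics/cropt.png

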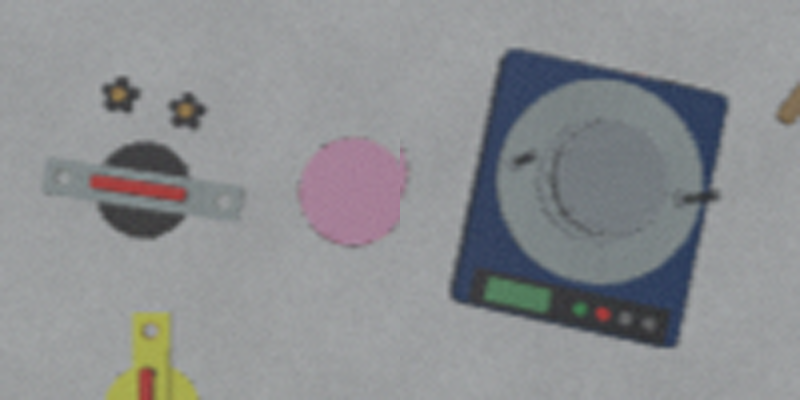

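View pics/crops.png

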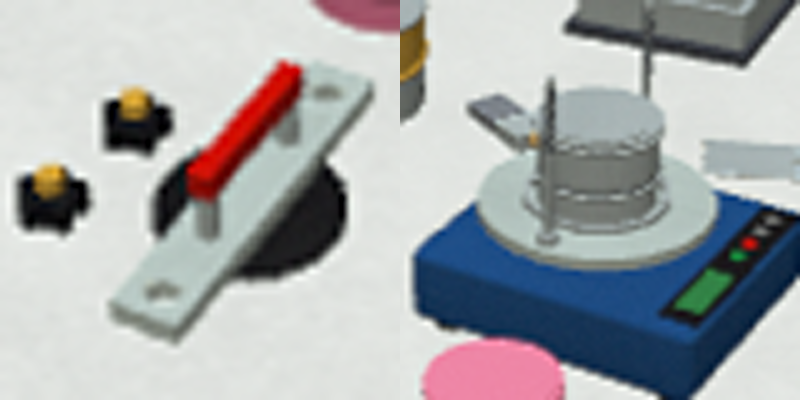

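The crops confirm it. The aluminium cover with black disc and red grip is centred at top pixel (194.5,192), with the nuts beside it. The steel stack on the blue shaker sits between rods whose tips are at about (291,189) and (338,199). Next is a precise measurement.

```bash
cat >> h.py <<'E'
def tri(obs):
    A=np.zeros((3,3));b=np.zeros(3)
    for d,u,v in obs:
        p=np.array(d['position']);w=ray(d,u,v,0)-p;w/=np.linalg.norm(w);M=np.eye(3)-np.outer(w,w);A+=M;b+=M@p
    return np.linalg.solve(A,b)
def grip(d,u0,v0,R=22):
    im=d['img'].astype(float);w=np.clip(im[...,0]-np.maximum(im[...,1],im[...,2])-25,0,None)
    v,u=np.mgrid[:384,:512];w=w*((abs(u-u0)<R)&(abs(v-v0)<R))
    c=np.array([(w*u).sum(),(w*v).sum()])/w.sum()
    S=np.cov(np.stack([u.ravel(),v.ravel()]),aweights=w.ravel());e,V=np.linalg.eigh(S);return c,V[:,1]
E
python3 - <<'E'
from h import *
t=dict(np.load('top0.npz'));s=dict(np.load('side0.npz'))
ct,at=grip(t,194.5,192);cs,as_=grip(s,237,250)
P=tri([(t,*ct),(s,*cs)]);print('grip tri',P.round(4),ct,cs)
a=ray(t,*(ct+10*at),.067)-ray(t,*(ct-10*at),.067);print('yaw top',np.degrees(np.arctan2(a[1],a[0])), 'centre@.067',ray(t,*ct,.067).round(4))
a=ray(s,*(cs+10*as_),P[2])-ray(s,*(cs-10*as_),P[2]);print('yaw side',np.degrees(np.arctan2(a[1],a[0])))
hs=[(176,189.25),(216.25,195.25)];h=[ray(t,u,v,.024)[:2] for u,v in hs];print('holes top',h,(h[0]+h[1])/2)
h2=[ray(s,u,v,.024)[:2] for u,v in((224.45,273.8),(249.2,243.8))];print('holes side',h2,(h2[0]+h2[1])/2)
# table ellipse, top
im=t['img'].astype(int);blue=(im[...,2]-im[...,0]>25).astype('uint8')
hh=cv2.cvtColor(t['img'],cv2.COLOR_RGB2HSV)
box=np.zeros((384,512),'uint8');box[160:240,270:348]=1
# boundary table/blue: subpixel radial search
c0=np.array([310.,190.5]);sat=(im[...,2]-im[...,0]).astype('float32')
pts=[]
for th in np.radians(np.arange(0,360,4)):
    rr=np.arange(19,31,.1);x=(c0[0]+rr*np.cos(th)).astype('float32');y=(c0[1]+rr*np.sin(th)).astype('float32')
    q=cv2.remap(sat,x[None],y[None],cv2.INTER_LINEAR)[0]
    k=np.argmax(q>28)
    if q[k]>28 and k>0: pts.append((x[k],y[k]))
W=np.array([ray(t,u,v,.1)[:2] for u,v in pts])
from scipy.optimize import least_squares
f=least_squares(lambda p:np.hypot(*(W-p[:2]).T)-p[2],[.48,-.21,.096],loss='soft_l1',f_scale=.001);print('table',f.x.round(4),len(W),np.std(f.fun))
# rods
for n,d,(u1,u2,v1,v2),z in [('sa',s,(262,278,150,180),0),('sb',s,(283,296,135,152),0),('ta',t,(286,297,184,192),0),('tb',t,(325,345,194,203),0)]:
    g=cv2.cvtColor(d['img'],cv2.COLOR_RGB2GRAY)[v1:v2,u1:u2];print(n);print(g if n[0]=='t' else '')
C=cloud(s)
for u1,u2,v1,v2 in((262,278,148,180),(283,296,130,152)):
    c=C[v1:v2,u1:u2].reshape(-1,3);vv,uu=np.mgrid[v1:v2,u1:u2];m=(c[:,2]>.185)&(c[:,2]<.24)
    print(np.c_[uu.ravel()[m],vv.ravel()[m],c[m].round(4)][::2])
E
```

```text
grip tri [0.4896 0.2189 0.0643] [193.95057198 191.49946039] [237.52648568 247.06784253]
yaw top 81.94768439002638 centre@.067 [0.4909 0.2191 0.067 ]
yaw side 78.81911655384744
holes top [array([0.50113224, 0.29475296]), array([0.47891716, 0.13690914])] [0.4900247  0.21583105]
holes side [array([0.49833246, 0.30371866]), array([0.47593422, 0.14561389])] [0.48713334 0.22466627]
table [ 0.4802 -0.2159  0.097 ] 88 0.000597231221383647
sa

sb

ta
[[ 94 122 129 130 130 130 131 130 131 132 129]
 [108 132 132 130 128 130 132 130 130 130 126]
 [114 133 132 132 132 132 129 128 132 130 129]
 [125 130 132 131 131 129 117 113 124 129 122]
 [130 130 126 122 112  91  92 103 120 127 123]
 [130 123 108  89  72  61  70  89 114 119 122]
 [121 119  96  70  65  78  92 114 122 118 123]
 [124 118 109  95 105 120 129 130 123 116 128]]
tb
[[119 124 128 129 131 130 128 133 132 130 103  72  76 130 152 152 153 154
  150 151]
 [122 125 126 129 130 128 131 130 130 128  99  68  76 132 155 153 154 152
  150 150]
 [120 126 126 128 130 131 130 131 131 129 104  73  98 140 153 156 153 152
  152 152]
 [121 122 127 127 1
[... 1417 characters left out ...]
01]
 [ 2.900e+02  1.370e+02  4.617e-01 -2.915e-01  2.294e-01]
 [ 2.900e+02  1.380e+02  4.619e-01 -2.930e-01  2.245e-01]
 [ 2.900e+02  1.390e+02  4.605e-01 -2.880e-01  2.225e-01]
 [ 2.890e+02  1.400e+02  4.651e-01 -2.911e-01  2.162e-01]
 [ 2.880e+02  1.410e+02  4.684e-01 -2.886e-01  2.125e-01]
 [ 2.900e+02  1.410e+02  4.616e-01 -2.941e-01  2.111e-01]
 [ 2.890e+02  1.420e+02  4.665e-01 -2.984e-01  2.041e-01]
 [ 2.890e+02  1.430e+02  4.640e-01 -2.888e-01  2.043e-01]
 [ 2.880e+02  1.440e+02  4.691e-01 -2.939e-01  1.969e-01]
 [ 2.880e+02  1.450e+02  4.685e-01 -2.923e-01  1.933e-01]
 [ 2.880e+02  1.460e+02  4.677e-01 -2.897e-01  1.902e-01]
 [ 2.880e+02  1.470e+02  4.671e-01 -2.880e-01  1.866e-01]]
```

```bash
cat >> h.py <<'E'
from scipy.spatial.transform import Rotation as Ro
def pose(yawy):  # tool down, tool y at angle yawy deg
    a=np.radians(yawy);y=np.array([np.cos(a),np.sin(a),0]);z=np.array([0,0,-1.]);return np.stack([np.cross(y,z),y,z],1)
def go(p,yawy):
    s=r.read_state();R=np.array(s['orientation']);d=R.T@(np.array(p)-s['eef_pos'])*1000
    w=Ro.from_matrix(R.T@pose(yawy)).as_rotvec();ty=np.degrees(np.arctan2(R[1,1],R[0,1]))
    print('t',s['clock'],'p',np.round(s['eef_pos'],4),'ty',ty.round(2),'F',np.round(s['ft_force'],1),'open',round(s['opening'],4),'gf',s['gripper_force'],'j',np.round(s['joint_positions'],0))
    print('x y z',d.round(1),'w',w.round(4))
E
python3 -c "
from h import *
go([.4905,.2185,.42],172)"
```

```text
t 0.1 p [ 0.2214 -0.5576  0.4038] ty 111.65 F [ 0.7 -0.6  0. ] open 0.0855 gf 0.0 j [-49.   2.   5.  -0. -93. -19.]
x y z [-536.4  622.2  -15.3] w [ 1.5000e-03  7.0000e-04 -1.0534e+00]
```

Request:
arm_command:
  motion:
    - {"hand": 1,"x": 0,"y": 0,"z": -40}
    - {"hand": 1,"x": -537,"y": 622,"z": -50,"wz": -1.053}
    - {"hand": 1,"x": -537,"y": 622,"z": -50,"wz": -1.053}
    - {"hand": 1,"x": -537,"y": 622,"z": -50,"wz": -1.053}
    - {"hand": 1,"x": -537,"y": 622,"z": -50,"wz": -1.053}
    - {"hand": 1,"x": -537,"y": 622,"z": -50,"wz": -1.053}
    - {"hand": 1,"x": -537,"y": 622,"z": -50,"wz": -1.053}
    - {"hand": 1,"x": -537,"y": 622,"z": -50,"wz": -1.053}

```text
invalid input at $.motion[0]: expected keys hand, x, y, z, wx, wy, wz
```

```bash
python3 -c "
from h import *
go([.4905,.2185,.42],172)"
```

```text
t 0.1 p [ 0.2214 -0.5576  0.4038] ty 111.65 F [ 0.7 -0.6  0. ] open 0.0855 gf 0.0 j [-49.   2.   5.  -0. -93. -19.]
x y z [-536.4  622.2  -15.3] w [ 1.5000e-03  7.0000e-04 -1.0534e+00]
```

Request:
arm_command:
  motion:
    - {"hand": 1,"x": 0,"y": 0,"z": -40,"wx": 0,"wy": 0,"wz": 0}
    - {"hand": 1,"x": -537,"y": 622,"z": -50,"wx": 0,"wy": 0,"wz": -1.053}
    - {"hand": 1,"x": -537,"y": 622,"z": -50,"wx": 0,"wy": 0,"wz": -1.053}
    - {"hand": 1,"x": -537,"y": 622,"z": -50,"wx": 0,"wy": 0,"wz": -1.053}
    - {"hand": 1,"x": -537,"y": 622,"z": -50,"wx": 0,"wy": 0,"wz": -1.053}
    - {"hand": 1,"x": -537,"y": 622,"z": -50,"wx": 0,"wy": 0,"wz": -1.053}
    - {"hand": 1,"x": -537,"y": 622,"z": -50,"wx": 0,"wy": 0,"wz": -1.053}
    - {"hand": 1,"x": -537,"y": 622,"z": -50,"wx": 0,"wy": 0,"wz": -1.053}

```text
clock: 0.77
eef_pos: [0.3169, -0.2804, 0.4479]
orientation: [[-0.307, -0.952, 0.0], [-0.952, 0.307, 0.0], [-0.0, 0.0, -1.0]]
ft_force: [2.2, 0.7, 0.2]
opening: 0.0853
gripper_force: 0.0
```

```bash
python3 -c "
from h import *
go([.4905,.2185,.42],172)"
```

```text
t 0.7667 p [ 0.3169 -0.2804  0.4479] ty 162.1 F [2.2 0.7 0.2] open 0.0853 gf 0.0 j [ -14.  -25.  -14.   -0. -101.   -4.]
x y z [-528.1  -11.8   28.1] w [ 1.000e-04  4.000e-04 -1.728e-01]
```

Request:
arm_command:
  motion:
    - {"hand": 1,"x": -528,"y": -12,"z": 20,"wx": 0,"wy": 0,"wz": -0.173}
    - {"hand": 1,"x": -528,"y": -12,"z": 20,"wx": 0,"wy": 0,"wz": -0.173}
    - {"hand": 1,"x": -528,"y": -12,"z": 20,"wx": 0,"wy": 0,"wz": -0.173}
    - {"hand": 1,"x": -528,"y": -12,"z": 20,"wx": 0,"wy": 0,"wz": -0.173}
    - {"hand": 1,"x": -528,"y": -12,"z": 20,"wx": 0,"wy": 0,"wz": -0.173}
    - {"hand": 1,"x": -528,"y": -12,"z": 20,"wx": 0,"wy": 0,"wz": -0.173}
    - {"hand": 1,"x": -528,"y": -12,"z": 20,"wx": 0,"wy": 0,"wz": -0.173}
    - {"hand": 1,"x": -528,"y": -12,"z": 20,"wx": 0,"wy": 0,"wz": -0.173}

```text
clock: 1.43
eef_pos: [0.4282, 0.034, 0.4356]
orientation: [[-0.144, -0.99, 0.001], [-0.99, 0.144, 0.001], [-0.001, -0.0, -1.0]]
ft_force: [1.3, -0.7, 0.1]
opening: 0.085
gripper_force: 0.0
```

```bash
python3 -c "
from h import *
go([.4905,.2185,.35],172)"
```

```text
t 1.4333 p [0.4282 0.034  0.4356] ty 171.74 F [ 1.3 -0.7  0.1] open 0.085 gf 0.0 j [ 32. -24. -15.  -0. -99. -40.]
x y z [-191.5  -35.1   85.8] w [-0.0005  0.0007 -0.0045]
```

Request:
arm_command:
  motion:
    - {"hand": 1,"x": -191,"y": -35,"z": 60,"wx": 0,"wy": 0,"wz": -0.004}
    - {"hand": 1,"x": -191,"y": -35,"z": 70,"wx": 0,"wy": 0,"wz": -0.004}
    - {"hand": 1,"x": -191,"y": -35,"z": 80,"wx": 0,"wy": 0,"wz": -0.004}
    - {"hand": 1,"x": -191,"y": -35,"z": 86,"wx": 0,"wy": 0,"wz": -0.004}
    - {"hand": 1,"x": -191,"y": -35,"z": 86,"wx": 0,"wy": 0,"wz": -0.004}
    - {"hand": 1,"x": -191,"y": -35,"z": 86,"wx": 0,"wy": 0,"wz": -0.004}
    - {"hand": 1,"x": -191,"y": -35,"z": 86,"wx": 0,"wy": 0,"wz": -0.004}
    - {"hand": 1,"x": -191,"y": -35,"z": 86,"wx": 0,"wy": 0,"wz": -0.004}

```text
clock: 2.1
eef_pos: [0.4906, 0.2157, 0.3495]
orientation: [[-0.14, -0.99, -0.001], [-0.99, 0.14, -0.001], [0.001, 0.0, -1.0]]
ft_force: [-0.0, 0.6, 1.2]
opening: 0.0854
gripper_force: 0.0
```

```bash
python3 -c "
from h import *
s=grab('side');c,a=grip(s,237,250);print(c,a)
cv2.imwrite('pics/s1.png',cv2.resize(s['img'][130:300,150:350],(800,680))[80:,:,::-1])
go([.4905,.2185,.213],172)"
```

```text
[237.53191849 247.05179014] [-0.69439583  0.71959324]
t 2.15 p [0.4906 0.2151 0.3505] ty 171.91 F [-0.3  0.   1. ] open 0.0853 gf 0.0 j [ 45.  -8. -10.   0. -87. -53.]
x y z [ -3.3   0.7 137.5] w [-0.0009  0.0004 -0.0016]
```

View pics/s1.png

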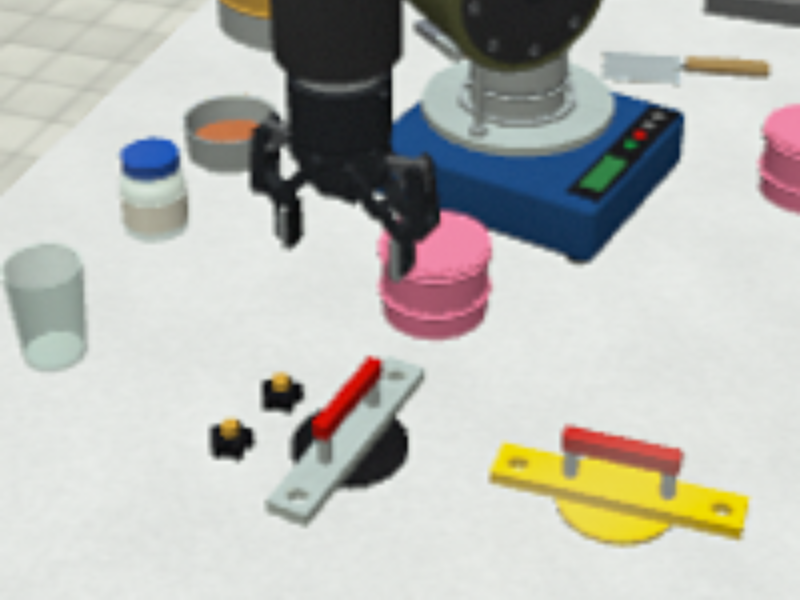

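The open fingers, at crop pixels (290,235) and (402,265), straddle the red grip from above and in line with it. I'll descend and close.

Request:
arm_command:
  motion:
    - {"hand": 1,"x": -3,"y": 0,"z": 40,"wx": 0,"wy": 0,"wz": 0}
    - {"hand": 1,"x": -3,"y": 0,"z": 75,"wx": 0,"wy": 0,"wz": 0}
    - {"hand": 1,"x": -3,"y": 0,"z": 105,"wx": 0,"wy": 0,"wz": 0}
    - {"hand": 1,"x": -3,"y": 0,"z": 125,"wx": 0,"wy": 0,"wz": 0}
    - {"hand": 1,"x": -3,"y": 0,"z": 137,"wx": 0,"wy": 0,"wz": 0}
    - {"hand": 1,"x": -3,"y": 0,"z": 137,"wx": 0,"wy": 0,"wz": 0}
    - {"hand": 0,"x": -3,"y": 0,"z": 137,"wx": 0,"wy": 0,"wz": 0}
    - {"hand": 0,"x": -3,"y": 0,"z": 137,"wx": 0,"wy": 0,"wz": 0}

```text
clock: 2.82
eef_pos: [0.4917, 0.2188, 0.2153]
orientation: [[-0.141, -0.99, 0.003], [-0.99, 0.141, 0.002], [-0.003, -0.003, -1.0]]
ft_force: [0.6, 0.5, 0.9]
opening: 0.0637
gripper_force: 0.0
```

Request:
arm_command:
  motion:
    - {"hand": 0,"x": 0,"y": 0,"z": 0,"wx": 0,"wy": 0,"wz": 0}
    - {"hand": 0,"x": 0,"y": 0,"z": 0,"wx": 0,"wy": 0,"wz": 0}
    - {"hand": 0,"x": 0,"y": 0,"z": 0,"wx": 0,"wy": 0,"wz": 0}
    - {"hand": 0,"x": 0,"y": 0,"z": 0,"wx": 0,"wy": 0,"wz": 0}
    - {"hand": 0,"x": 0,"y": 0,"z": 0,"wx": 0,"wy": 0,"wz": 0}
    - {"hand": 0,"x": 0,"y": 0,"z": 0,"wx": 0,"wy": 0,"wz": 0}
    - {"hand": 0,"x": 0,"y": 0,"z": 0,"wx": 0,"wy": 0,"wz": 0}
    - {"hand": 0,"x": 0,"y": 0,"z": 0,"wx": 0,"wy": 0,"wz": 0}

```text
clock: 3.48
eef_pos: [0.491, 0.2189, 0.2133]
orientation: [[-0.14, -0.99, 0.0], [-0.99, 0.14, 0.0], [-0.0, -0.0, -1.0]]
ft_force: [-3.6, 0.1, 5.6]
opening: 0.0129
gripper_force: 59.2
```

```bash
python3 -c "
from h import *
go([.4905,.2185,.42],172)"
```

```text
t 3.4833 p [0.491  0.2189 0.2133] ty 171.93 F [-3.6  0.1  5.6] open 0.0129 gf 59.21188831329346 j [ 45.  -4. -21.   0. -72. -54.]
x y z [   0.3    0.4 -206.7] w [-0.0004  0.0005 -0.0011]
```

Request:
arm_command:
  motion:
    - {"hand": 0,"x": 0,"y": 0,"z": -15,"wx": 0,"wy": 0,"wz": 0}
    - {"hand": 0,"x": 0,"y": 0,"z": -45,"wx": 0,"wy": 0,"wz": 0}
    - {"hand": 0,"x": 0,"y": 0,"z": -80,"wx": 0,"wy": 0,"wz": 0}
    - {"hand": 0,"x": 0,"y": 0,"z": -120,"wx": 0,"wy": 0,"wz": 0}
    - {"hand": 0,"x": 0,"y": 0,"z": -160,"wx": 0,"wy": 0,"wz": 0}
    - {"hand": 0,"x": 0,"y": 0,"z": -200,"wx": 0,"wy": 0,"wz": 0}
    - {"hand": 0,"x": 0,"y": 0,"z": -235,"wx": 0,"wy": 0,"wz": 0}
    - {"hand": 0,"x": 0,"y": 0,"z": -267,"wx": 0,"wy": 0,"wz": 0}

```text
clock: 4.15
eef_pos: [0.4909, 0.2185, 0.4812]
orientation: [[-0.141, -0.99, -0.0], [-0.99, 0.141, 0.0], [-0.0, 0.0, -1.0]]
ft_force: [1.0, 0.7, -3.6]
opening: 0.0127
gripper_force: 59.0
```

```bash
python3 -c "
from h import *
go([.4905,.2185,.48],172);go([.4805,-.2155,.49],168.2)"
```

```text
t 4.15 p [0.4909 0.2185 0.4812] ty 171.92 F [ 1.   0.7 -3.6] open 0.0127 gf 59.02375817298889 j [  45.   -6.    5.   -0. -101.  -54.]
x y z [0.1 0.4 1.2] w [ 0.0001  0.0005 -0.0014]
t 4.15 p [0.4909 0.2185 0.4812] ty 171.92 F [ 1.   0.7 -3.6] open 0.0127 gf 59.02375817298889 j [  45.   -6.    5.   -0. -101.  -54.]
x y z [431.2 -50.7  -9. ] w [0.0001 0.0005 0.0649]
```

Request:
arm_command:
  motion:
    - {"hand": 0,"x": 15,"y": -2,"z": -9,"wx": 0,"wy": 0,"wz": 0.008}
    - {"hand": 0,"x": 40,"y": -5,"z": -9,"wx": 0,"wy": 0,"wz": 0.016}
    - {"hand": 0,"x": 70,"y": -8,"z": -9,"wx": 0,"wy": 0,"wz": 0.024}
    - {"hand": 0,"x": 100,"y": -12,"z": -9,"wx": 0,"wy": 0,"wz": 0.032}
    - {"hand": 0,"x": 130,"y": -15,"z": -9,"wx": 0,"wy": 0,"wz": 0.04}
    - {"hand": 0,"x": 160,"y": -19,"z": -9,"wx": 0,"wy": 0,"wz": 0.048}
    - {"hand": 0,"x": 190,"y": -22,"z": -9,"wx": 0,"wy": 0,"wz": 0.056}
    - {"hand": 0,"x": 220,"y": -26,"z": -9,"wx": 0,"wy": 0,"wz": 0.065}

```text
clock: 4.82
eef_pos: [0.4855, -0.0044, 0.487]
orientation: [[-0.205, -0.979, -0.002], [-0.979, 0.205, 0.0], [0.0, 0.002, -1.0]]
ft_force: [-0.1, 0.1, -2.6]
opening: 0.0132
gripper_force: 59.0
```

```bash
python3 -c "
from h import *
go([.4805,-.2155,.49],168.2)"
```

```text
t 4.8167 p [ 0.4855 -0.0044  0.487 ] ty 168.18 F [-0.1  0.1 -2.6] open 0.0132 gf 58.9975243806839 j [  23.  -14.   -1.   -0. -102.  -35.]
x y z [207.7 -38.3  -3. ] w [ 0.0022 -0.0004 -0.0003]
```

Request:
arm_command:
  motion:
    - {"hand": 0,"x": 30,"y": -6,"z": -1,"wx": 0,"wy": 0,"wz": 0}
    - {"hand": 0,"x": 60,"y": -11,"z": -1,"wx": 0,"wy": 0,"wz": 0}
    - {"hand": 0,"x": 90,"y": -17,"z": -1,"wx": 0,"wy": 0,"wz": 0}
    - {"hand": 0,"x": 120,"y": -22,"z": -1,"wx": 0,"wy": 0,"wz": 0}
    - {"hand": 0,"x": 150,"y": -28,"z": -1,"wx": 0,"wy": 0,"wz": 0}
    - {"hand": 0,"x": 180,"y": -33,"z": -1,"wx": 0,"wy": 0,"wz": 0}
    - {"hand": 0,"x": 200,"y": -36,"z": -1,"wx": 0,"wy": 0,"wz": 0}
    - {"hand": 0,"x": 205,"y": -38,"z": -1,"wx": 0,"wy": 0,"wz": 0}

```text
clock: 5.48
eef_pos: [0.4807, -0.214, 0.4876]
orientation: [[-0.208, -0.978, -0.003], [-0.978, 0.208, 0.0], [0.0, 0.003, -1.0]]
ft_force: [-1.0, 1.9, -3.3]
opening: 0.0129
gripper_force: 59.0
```

Request:
arm_command:
  motion:
    - {"hand": 0,"x": 0,"y": 0,"z": 0,"wx": 0,"wy": 0,"wz": 0}
    - {"hand": 0,"x": 0,"y": 0,"z": 0,"wx": 0,"wy": 0,"wz": 0}
    - {"hand": 0,"x": 0,"y": 0,"z": 0,"wx": 0,"wy": 0,"wz": 0}
    - {"hand": 0,"x": 0,"y": 0,"z": 0,"wx": 0,"wy": 0,"wz": 0}

```text
clock: 5.82
eef_pos: [0.4813, -0.2103, 0.4895]
orientation: [[-0.203, -0.979, -0.0], [-0.979, 0.203, 0.0], [-0.0, 0.0, -1.0]]
ft_force: [0.9, 0.1, -2.6]
opening: 0.0128
gripper_force: 58.9
```

```bash
python3 - <<'E'
from h import *
s=grab('side');np.savez('s2.npz',**s);t=grab('top');np.savez('t2.npz',**t)
cv2.imwrite('pics/s2.png',np.hstack([cv2.resize(s['img'][80:200,230:330],(400,480),interpolation=cv2.INTER_CUBIC),cv2.resize(t['img'][140:260,265:365],(400,480),interpolation=cv2.INTER_CUBIC)])[...,::-1])
go([.4805,-.2155,.49],168.2)
E
```

```text
t 5.9167 p [ 0.4812 -0.2104  0.4897] ty 168.28 F [-0.1 -0.7 -2.4] open 0.0131 gf 58.93821179866791 j [  -2.   -8.    4.   -0. -102.  -10.]
x y z [ 5.1 -0.3 -0.3] w [-0.0002  0.0003  0.0014]
```

View pics/s2.png

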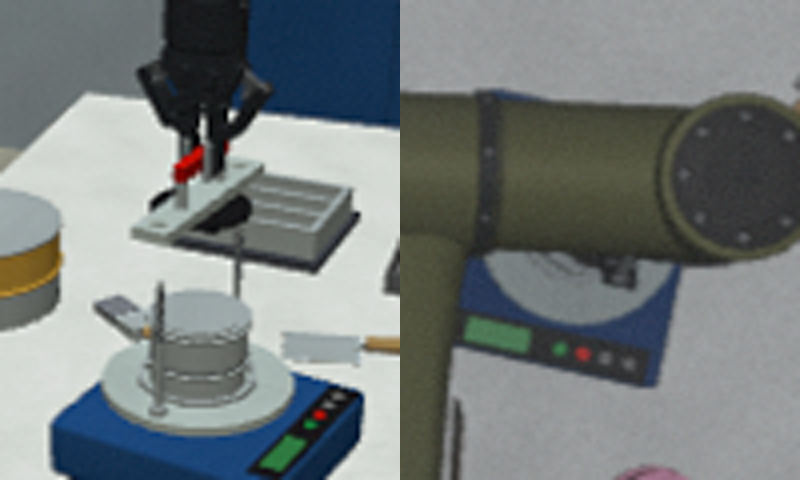

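In the side crop on the left, the cover hangs level with its near hole at (157,226), above rod tip a at (160,285). In the right-hand crop the arm hides it from the top camera. I'll measure the cover against the rods in the side view.

```bash
python3 - <<'E'
from h import *
s=dict(np.load('s2.npz'));C=cloud(s);g=cv2.cvtColor(s['img'],cv2.COLOR_RGB2GRAY)
im=s['img'].astype(int)
m=(abs(C[...,2]-.3)<.008)&(abs(C[...,0]-.48)<.15)&(abs(C[...,1]+.21)<.15)&(g>110)
p=C[m];print(m.sum(),p.mean(0).round(4))
k=np.array([np.cos(np.radians(78.2)),np.sin(np.radians(78.2))]);n=np.array([k[1],-k[0]])
q=p[:,:2];print('extent along',np.percentile(q@k,[0,2,98,100]).round(4),'across',np.percentile(q@n,[0,2,98,100]).round(4),'exp centre along',(np.array([.4812,-.2104])@k).round(4),(np.array([.4812,-.2104])@n).round(4))
print('z',np.percentile(p[:,2],[5,50,95]))
c,a=grip(s,279,121,14);print('grip px',c,a)
np.set_printoptions(linewidth=200)
print(g[132:141,262:277]);print('bar');print(g[118:128,286:298])
print('rod a');print(g[146:160,263:276]);print('rod b');print(g[134:150,283:296])
# predict pixels of expected hole/rod
def proj(P):
    c=s['orientation'].T@(np.array(P)-s['position']);K=s['intrinsics'];return np.array([K[0,0]*c[0]/-c[2]+K[0,2],K[1,1]*-c[1]/-c[2]+K[1,2]]).round(2)
T=np.array([.4812,-.2104])
for sg in(1,-1):print('hole',proj([*(T+sg*.08*k),.4897-.213+.024]))
for cen in([.4804,-.2155],[.4814,-.2166]):
  for sg in(1,-1):print('rod',cen,proj([*(np.array(cen)+sg*.08*k),.24]),proj([*(np.array(cen)+sg*.08*k),.2]))
E
```

```text
195 [ 0.4834 -0.1938  0.2975]
extent along [-0.2038 -0.2006 -0.0056 -0.0024] across [0.4954 0.4974 0.5329 0.5339] exp centre along -0.1076 0.5141
z [0.29465092 0.29767093 0.30004334]
grip px [277.0667607  120.24165491] [-0.75281365  0.6582337 ]
[[214 214 216 215 220 126 102 174 187 183 181 166 154 153 145]
 [214 215 217 214 214 172 177 185 182 178 178 182 183 182 183]
 [217 218 217 201 186 182 181 179 179 182 183 180 180 179 177]
 [217 215 202 186 183 175 161 159 160 174 183 184 182 163 125]
 [209 182 176 177 181 163 144 132 129 153 178 181 149 107  93]
 [185 129 125 131 154 164 179 181 184 183 179 149 107  97  99]
 [186 133 116 118 117 118 129 132 155 148 109  94  95  99 107]
 [192 151 136 130 123 118 116 115 119 111  99  94  81  73  71]
 [221 224 212 187 167 145 135 130 125 116 100  71  46  40  49]]
bar
[[ 90 201 219 216 217 217 219 219 220 220 219 220]
 [132 185 192 194 202 206 212 216 217 219 221 220]
 [115 173 177 175 173 176 179 187 196 197 214 219]
 [112 164 154 138 136 157 179 178 175 126 197 220]
 [117 174 173 172 171 183 182 149 103  90 192 216]
 [144 172 179 180 181 179 14
[... 1449 characters left out ...]
]
 [ 38  39  39  49  52  60  76  61  68  72  82  93  97]
 [109  86  84  58  47  51  62  50  43  50  51  58  60]
 [229 202 193 147 125  91  64  60  53  45  39  35  41]
 [219 220 223 227 234 156  80  99 121 123 107  87  81]
 [214 214 216 218 223 148  72 165 220 228 227 199 187]
 [214 214 215 214 220 152  68 157 212 220 220 221 220]
 [214 213 212 213 218 152  79 147 207 217 215 215 217]
 [211 212 213 214 218 150  80 150 206 214 215 214 216]]
hole [269.51 134.63]
hole [289.86 120.14]
rod [0.4804, -0.2155] [269.85 149.5 ] [269.65 159.27]
rod [0.4804, -0.2155] [289.7  134.23] [289.26 143.48]
rod [0.4814, -0.2166] [269.68 149.33] [269.48 159.1 ]
rod [0.4814, -0.2166] [289.53 134.09] [289.09 143.33]
```

```bash
cat > m.py <<'E'
from h import *
from scipy.optimize import least_squares
t=dict(np.load('top0.npz'));s=dict(np.load('side0.npz'));s2=dict(np.load('s2.npz'))
def proj(d,P):
    c=d['orientation'].T@(np.array(P)-d['position']);K=d['intrinsics'];return np.array([K[0,0]*c[0]/-c[2]+K[0,2],K[1,1]*-c[1]/-c[2]+K[1,2]])
def circ(d,f,c,h,R,thr,ths,lo=.75,hi=1.25,rise=True):
    pts=[]
    for th in np.radians(ths):
        rr=np.linspace(lo*R,hi*R,200);px=np.array([proj(d,[c[0]+q*np.cos(th),c[1]+q*np.sin(th),h]) for q in rr]).astype('float32')
        q=cv2.remap(f,px[:,0][None],px[:,1][None],cv2.INTER_LINEAR)[0];q=q if rise else -q;k=np.argmax(q>(thr if rise else -thr))
        if k>0: pts.append([c[0]+rr[k]*np.cos(th),c[1]+rr[k]*np.sin(th)])
    W=np.array(pts);fit=least_squares(lambda p:np.hypot(*(W-p[:2]).T)-R,c,loss='soft_l1',f_scale=.001)
    return fit.x.round(4),len(W),np.std(fit.fun).round(4),np.mean(fit.fun).round(4)
ang=np.arange(0,360,4)
if __name__=='__main__':
  B=lambda d:(d['img'][...,2].astype('float32')-d['img'][...,0])
  k=np.array([np.cos(np.radians(78.2)),np.sin(np.radians(78.2))])
  print('top table',circ(t,B(t),[.4805,-.2155],.1,.096,28,ang))
  for lo,hi in((180,290),(-90,60),(180,420)):
    print('side table back',lo,hi,circ(s,B(s),[.4805,-.2155],.1,.096,35,np.arange(lo,hi,4),.9,1.12))
  for n,d in(('top',t),('side',s)):
    g=cv2.cvtColor(d['img'],cv2.COLOR_RGB2GRAY).astype('float32')
    c=np.array([.4905,.2185])
    th=[a for a in ang if abs(np.sin(np.radians(a-172)))<.75]
    print(n,'disc',circ(d,g,c,.012,.048,100 if n=='top' else 120,th,.8,1.3))
  for cen in([.4805,-.2155],[.4805,-.2195]):
    for sg in(1,-1):
      P=np.array(cen)+sg*.08*k;print('top rod',cen,sg,[proj(t,[*P,z]).round(1) for z in(.1,.24)],'side',proj(s,[*P,.24]).round(1))
E
python3 m.py
```

```text
top table (array([ 0.4802, -0.2159]), 88, np.float64(0.0006), np.float64(0.0009))
side table back 180 290 (array([ 0.4789, -0.205 ]), 7, np.float64(0.0004), np.float64(-0.0))
side table back -90 60 (array([ 0.4764, -0.2013]), 9, np.float64(0.0008), np.float64(0.0001))
side table back 180 420 (array([ 0.4782, -0.2036]), 15, np.float64(0.0007), np.float64(-0.0002))
top disc (array([0.4911, 0.2197]), 50, np.float64(0.0004), np.float64(-0.0012))
side disc (array([0.4889, 0.2241]), 50, np.float64(0.0024), np.float64(0.0006))
top rod [0.4805, -0.2155] 1 [array([288.3, 190.3]), array([292.8, 188.3])] side [269.8 149.5]
top rod [0.4805, -0.2155] -1 [array([330.2, 199.4]), array([338.9, 198.3])] side [289.7 134.2]
top rod [0.4805, -0.2195] 1 [array([289.4, 190.3]), array([293.9, 188.3])] side [270.2 149. ]
top rod [0.4805, -0.2195] -1 [array([331.3, 199.4]), array([340.1, 198.3])] side [289.9 133.8]
```

The top-camera fits (disc and table) agree with the TCP, and the side camera carries a constant bias of about 4.5 mm in y. The target TCP is (0.480, -0.216). I'll align there, go down to just above the rod tips and check.

```bash
python3 -c "
from h import *
go([.480,-.216,.450],168.2)"
```

```text
t 5.9167 p [ 0.4812 -0.2104  0.4897] ty 168.28 F [-0.1 -0.7 -2.4] open 0.0131 gf 58.93821179866791 j [  -2.   -8.    4.   -0. -102.  -10.]
x y z [ 5.7  0.1 39.7] w [-0.0002  0.0003  0.0014]
```

Request:
arm_command:
  motion:
    - {"hand": 0,"x": 3,"y": 0,"z": 0,"wx": 0,"wy": 0,"wz": 0.001}
    - {"hand": 0,"x": 5.7,"y": 0,"z": 5,"wx": 0,"wy": 0,"wz": 0.001}
    - {"hand": 0,"x": 5.7,"y": 0,"z": 15,"wx": 0,"wy": 0,"wz": 0.001}
    - {"hand": 0,"x": 5.7,"y": 0,"z": 25,"wx": 0,"wy": 0,"wz": 0.001}
    - {"hand": 0,"x": 5.7,"y": 0,"z": 35,"wx": 0,"wy": 0,"wz": 0.001}
    - {"hand": 0,"x": 5.7,"y": 0,"z": 40,"wx": 0,"wy": 0,"wz": 0.001}
    - {"hand": 0,"x": 5.7,"y": 0,"z": 40,"wx": 0,"wy": 0,"wz": 0.001}
    - {"hand": 0,"x": 5.7,"y": 0,"z": 40,"wx": 0,"wy": 0,"wz": 0.001}

```text
clock: 6.58
eef_pos: [0.4799, -0.2169, 0.4492]
orientation: [[-0.206, -0.979, -0.001], [-0.979, 0.206, -0.0], [0.0, 0.001, -1.0]]
ft_force: [0.1, 0.1, -2.6]
opening: 0.013
gripper_force: 58.9
```

```bash
python3 - <<'E'
from h import *
go([.480,-.216,.450],168.2)
s=grab('side')
cv2.imwrite('pics/s3.png',cv2.resize(s['img'][110:185,235:335],(800,600),interpolation=cv2.INTER_CUBIC)[...,::-1])
E
```

```text
t 6.5833 p [ 0.4799 -0.2169  0.4492] ty 168.14 F [ 0.1  0.1 -2.6] open 0.013 gf 58.87703239917755 j [ -2.  -8.  -1.   0. -98.  -9.]
x y z [-0.9  0.1 -0.8] w [ 0.0008 -0.0003 -0.0011]
```

View pics/s3.png

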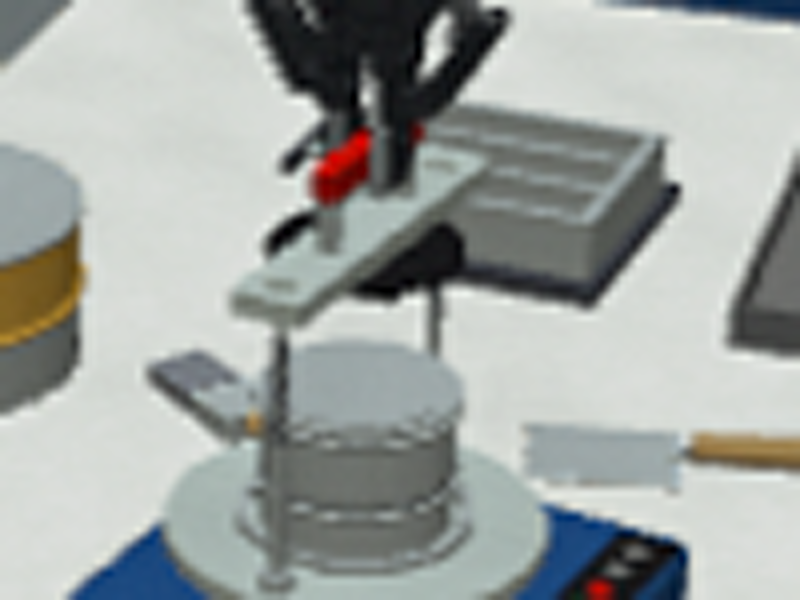

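The near hole (280,286) lies directly over rod a at column 281, and the far hole (440,163) lines up with rod b at 434. I'll descend slowly past the tips.

Request:
arm_command:
  motion:
    - {"hand": 0,"x": 0,"y": 0,"z": 3,"wx": 0,"wy": 0,"wz": 0}
    - {"hand": 0,"x": 0,"y": 0,"z": 5,"wx": 0,"wy": 0,"wz": 0}
    - {"hand": 0,"x": 0,"y": 0,"z": 7,"wx": 0,"wy": 0,"wz": 0}
    - {"hand": 0,"x": 0,"y": 0,"z": 9,"wx": 0,"wy": 0,"wz": 0}
    - {"hand": 0,"x": 0,"y": 0,"z": 11,"wx": 0,"wy": 0,"wz": 0}
    - {"hand": 0,"x": 0,"y": 0,"z": 13,"wx": 0,"wy": 0,"wz": 0}
    - {"hand": 0,"x": 0,"y": 0,"z": 14,"wx": 0,"wy": 0,"wz": 0}
    - {"hand": 0,"x": 0,"y": 0,"z": 14,"wx": 0,"wy": 0,"wz": 0}

```text
clock: 7.3
eef_pos: [0.4799, -0.2168, 0.4352]
orientation: [[-0.205, -0.979, -0.001], [-0.979, 0.205, 0.0], [-0.0, 0.001, -1.0]]
ft_force: [0.4, 0.0, -2.4]
opening: 0.0129
gripper_force: 59.0
```

```bash
python3 -c "
from h import *
go([.480,-.216,.400],168.2);print(r.read_state()['wrist_torque'])"
```

```text
t 7.3 p [ 0.4799 -0.2168  0.4352] ty 168.14 F [ 0.4  0.  -2.4] open 0.0129 gf 58.9626270532608 j [ -2.  -9.  -2.  -0. -96.  -9.]
x y z [-0.8  0.1 35.2] w [ 0.0006  0.0001 -0.001 ]
[-0.01283464  0.01503736 -0.00267029]
```

Request:
arm_command:
  motion:
    - {"hand": 0,"x": -0.4,"y": 0,"z": 3,"wx": 0,"wy": 0,"wz": 0}
    - {"hand": 0,"x": -0.5,"y": 0,"z": 6,"wx": 0,"wy": 0,"wz": 0}
    - {"hand": 0,"x": -0.5,"y": 0,"z": 9,"wx": 0,"wy": 0,"wz": 0}
    - {"hand": 0,"x": -0.5,"y": 0,"z": 12,"wx": 0,"wy": 0,"wz": 0}
    - {"hand": 0,"x": -0.5,"y": 0,"z": 15,"wx": 0,"wy": 0,"wz": 0}
    - {"hand": 0,"x": -0.5,"y": 0,"z": 18,"wx": 0,"wy": 0,"wz": 0}
    - {"hand": 0,"x": -0.5,"y": 0,"z": 20,"wx": 0,"wy": 0,"wz": 0}
    - {"hand": 0,"x": -0.5,"y": 0,"z": 20,"wx": 0,"wy": 0,"wz": 0}

```text
clock: 7.97
eef_pos: [0.48, -0.2163, 0.4149]
orientation: [[-0.206, -0.979, -0.001], [-0.979, 0.206, 0.0], [-0.0, 0.001, -1.0]]
ft_force: [-0.6, -0.3, -2.5]
opening: 0.0131
gripper_force: 59.0
```

```bash
python3 - <<'E'
from h import *
go([.480,-.216,.390],168.2);print(r.read_state()['wrist_torque'])
s=grab('side')
cv2.imwrite('pics/s4.png',cv2.resize(s['img'][110:185,235:335],(800,600),interpolation=cv2.INTER_CUBIC)[...,::-1])
E
```

```text
t 7.9667 p [ 0.48   -0.2163  0.4149] ty 168.14 F [-0.6 -0.3 -2.5] open 0.0131 gf 58.962342739105225 j [ -2.  -9.  -5.  -0. -94. -10.]
x y z [-0.3  0.  24.9] w [ 0.001   0.0001 -0.001 ]
[-0.00623199  0.025145   -0.04212646]
```

View pics/s4.png

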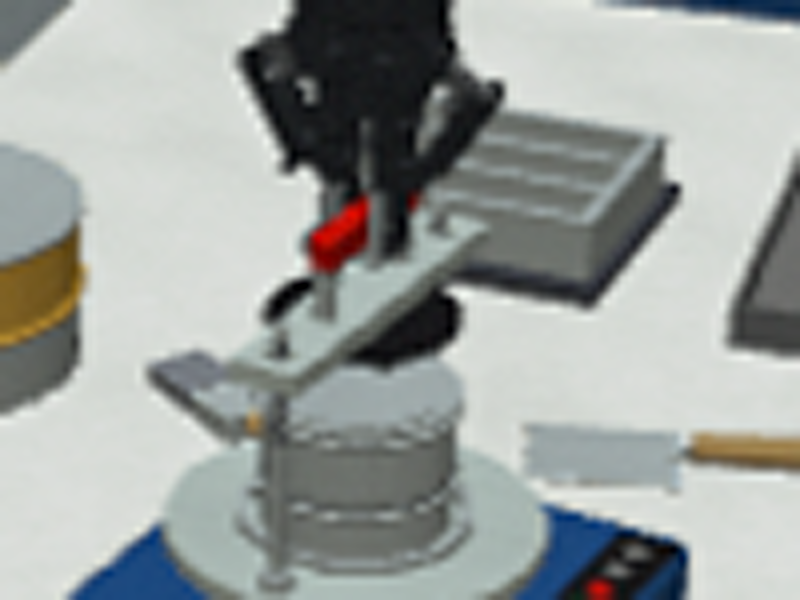

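Both rod tips show through the holes, at (281,340) and (438,215), with no side force. I'll continue down to just above the lid.

Request:
arm_command:
  motion:
    - {"hand": 0,"x": 0,"y": 0,"z": 3,"wx": 0,"wy": 0,"wz": 0}
    - {"hand": 0,"x": 0,"y": 0,"z": 6,"wx": 0,"wy": 0,"wz": 0}
    - {"hand": 0,"x": 0,"y": 0,"z": 9,"wx": 0,"wy": 0,"wz": 0}
    - {"hand": 0,"x": 0,"y": 0,"z": 12,"wx": 0,"wy": 0,"wz": 0}
    - {"hand": 0,"x": 0,"y": 0,"z": 15,"wx": 0,"wy": 0,"wz": 0}
    - {"hand": 0,"x": 0,"y": 0,"z": 18,"wx": 0,"wy": 0,"wz": 0}
    - {"hand": 0,"x": 0,"y": 0,"z": 20,"wx": 0,"wy": 0,"wz": 0}
    - {"hand": 0,"x": 0,"y": 0,"z": 21,"wx": 0,"wy": 0,"wz": 0}

```text
clock: 8.68
eef_pos: [0.48, -0.2163, 0.3941]
orientation: [[-0.206, -0.979, -0.001], [-0.979, 0.206, 0.0], [-0.0, 0.001, -1.0]]
ft_force: [-0.1, -0.0, -2.7]
opening: 0.0132
gripper_force: 59.0
```

Request:
arm_command:
  motion:
    - {"hand": 0,"x": 0,"y": 0,"z": 1,"wx": 0,"wy": 0,"wz": 0}
    - {"hand": 0,"x": 0,"y": 0,"z": 1.5,"wx": 0,"wy": 0,"wz": 0}
    - {"hand": 0,"x": 0,"y": 0,"z": 2,"wx": 0,"wy": 0,"wz": 0}
    - {"hand": 0,"x": 0,"y": 0,"z": 2.5,"wx": 0,"wy": 0,"wz": 0}
    - {"hand": 0,"x": 0,"y": 0,"z": 3,"wx": 0,"wy": 0,"wz": 0}
    - {"hand": 0,"x": 0,"y": 0,"z": 4,"wx": 0,"wy": 0,"wz": 0}
    - {"hand": 0,"x": 0,"y": 0,"z": 5,"wx": 0,"wy": 0,"wz": 0}
    - {"hand": 0,"x": 0,"y": 0,"z": 5,"wx": 0,"wy": 0,"wz": 0}

```text
clock: 9.35
eef_pos: [0.48, -0.2163, 0.3893]
orientation: [[-0.206, -0.979, -0.0], [-0.979, 0.206, 0.0], [-0.0, 0.0, -1.0]]
ft_force: [-0.3, -0.0, -3.8]
opening: 0.0132
gripper_force: 59.0
```

Request:
arm_command:
  motion:
    - {"hand": 0,"x": 0,"y": 0,"z": 0.5,"wx": 0,"wy": 0,"wz": 0}
    - {"hand": 0,"x": 0,"y": 0,"z": 1,"wx": 0,"wy": 0,"wz": 0}
    - {"hand": 0,"x": 0,"y": 0,"z": 1.5,"wx": 0,"wy": 0,"wz": 0}
    - {"hand": 0,"x": 0,"y": 0,"z": 2,"wx": 0,"wy": 0,"wz": 0}
    - {"hand": 0,"x": 0,"y": 0,"z": 2.5,"wx": 0,"wy": 0,"wz": 0}
    - {"hand": 0,"x": 0,"y": 0,"z": 3,"wx": 0,"wy": 0,"wz": 0}
    - {"hand": 0,"x": 0,"y": 0,"z": 3.5,"wx": 0,"wy": 0,"wz": 0}
    - {"hand": 0,"x": 0,"y": 0,"z": 3.5,"wx": 0,"wy": 0,"wz": 0}

```text
clock: 10.02
eef_pos: [0.48, -0.2163, 0.3867]
orientation: [[-0.205, -0.979, 0.001], [-0.979, 0.205, -0.0], [0.0, -0.001, -1.0]]
ft_force: [-1.4, 1.3, 1.5]
opening: 0.0131
gripper_force: 59.6
```

```bash
python3 -c "
from h import *
go([.480,-.216,.382],168.2)"
```

```text
t 10.0167 p [ 0.48   -0.2163  0.3867] ty 168.15 F [-1.4  1.3  1.5] open 0.0131 gf 59.604002237319946 j [ -2.  -9.  -8.   0. -91. -10.]
x y z [-0.3  0.   4.7] w [-0.0007 -0.0001 -0.0009]
```

Request:
arm_command:
  motion:
    - {"hand": 0,"x": 0,"y": 0,"z": 0.5,"wx": 0,"wy": 0,"wz": 0}
    - {"hand": 0,"x": 0,"y": 0,"z": 1,"wx": 0,"wy": 0,"wz": 0}
    - {"hand": 0,"x": 0,"y": 0,"z": 1.5,"wx": 0,"wy": 0,"wz": 0}
    - {"hand": 0,"x": 0,"y": 0,"z": 2,"wx": 0,"wy": 0,"wz": 0}
    - {"hand": 0,"x": 0,"y": 0,"z": 2.5,"wx": 0,"wy": 0,"wz": 0}
    - {"hand": 0,"x": 0,"y": 0,"z": 3,"wx": 0,"wy": 0,"wz": 0}
    - {"hand": 0,"x": 0,"y": 0,"z": 3,"wx": 0,"wy": 0,"wz": 0}
    - {"hand": 0,"x": 0,"y": 0,"z": 3,"wx": 0,"wy": 0,"wz": 0}

```text
clock: 10.68
eef_pos: [0.4799, -0.2164, 0.3845]
orientation: [[-0.205, -0.979, 0.001], [-0.979, 0.205, -0.001], [0.0, -0.001, -1.0]]
ft_force: [-3.4, 2.5, 7.6]
opening: 0.013
gripper_force: 60.5
```

Request:
arm_command:
  motion:
    - {"hand": 0,"x": 0,"y": 0,"z": 0,"wx": 0,"wy": 0,"wz": 0}
    - {"hand": 0,"x": 0,"y": 0,"z": 0,"wx": 0,"wy": 0,"wz": 0}

```text
clock: 10.85
eef_pos: [0.4799, -0.2164, 0.3845]
orientation: [[-0.205, -0.979, 0.001], [-0.979, 0.205, -0.001], [0.0, -0.002, -1.0]]
ft_force: [-5.2, 2.4, 7.4]
opening: 0.0127
gripper_force: 60.5
```

Request:
arm_command:
  motion:
    - {"hand": 0,"x": 0,"y": 0.2,"z": 0.4,"wx": 0,"wy": 0,"wz": 0}
    - {"hand": 0,"x": -0.1,"y": 0.4,"z": 0.8,"wx": 0,"wy": 0,"wz": 0}
    - {"hand": 0,"x": -0.2,"y": 0.6,"z": 1.2,"wx": 0,"wy": 0,"wz": 0}
    - {"hand": 0,"x": -0.2,"y": 0.7,"z": 1.6,"wx": 0,"wy": 0,"wz": 0}
    - {"hand": 0,"x": -0.2,"y": 0.7,"z": 2,"wx": 0,"wy": 0,"wz": 0}
    - {"hand": 0,"x": -0.2,"y": 0.7,"z": 2,"wx": 0,"wy": 0,"wz": 0}
    - {"hand": 0,"x": -0.2,"y": 0.7,"z": 2,"wx": 0,"wy": 0,"wz": 0}
    - {"hand": 0,"x": -0.2,"y": 0.7,"z": 2,"wx": 0,"wy": 0,"wz": 0}

```text
clock: 11.52
eef_pos: [0.4794, -0.2161, 0.3835]
orientation: [[-0.205, -0.979, 0.003], [-0.979, 0.205, -0.001], [0.001, -0.004, -1.0]]
ft_force: [-2.2, 3.6, 10.0]
opening: 0.0129
gripper_force: 60.9
```

```bash
python3 -c "
from h import *
go([.480,-.216,.382],168.2)
F=[]
for i in range(6):
    s=grab('side');F.append(r.read_state()['ft_force'])
print(np.round(F,1),np.mean(F,0),r.read_state()['wrist_torque'])
cv2.imwrite('pics/s5.png',cv2.resize(s['img'][110:185,235:335],(800,600),interpolation=cv2.INTER_CUBIC)[...,::-1])
"
```

```text
t 11.5167 p [ 0.4794 -0.2161  0.3835] ty 168.15 F [-2.2  3.6 10. ] open 0.0129 gf 60.87741136550903 j [ -2.  -9.  -8.   0. -91. -10.]
x y z [-0.3 -0.5  1.5] w [-0.0036 -0.0007 -0.0009]
[[-3.8  2.2  9.5]
 [-3.7  3.4 10.5]
 [-3.1  2.6  9.8]
 [-3.8  2.9  9.8]
 [-3.5  2.4 10.5]
 [-2.7  2.5  9.7]] [-3.43624944  2.66281192  9.95705503] [ 1.02360985  1.02557839 -0.03122564]
```

View pics/s5.png

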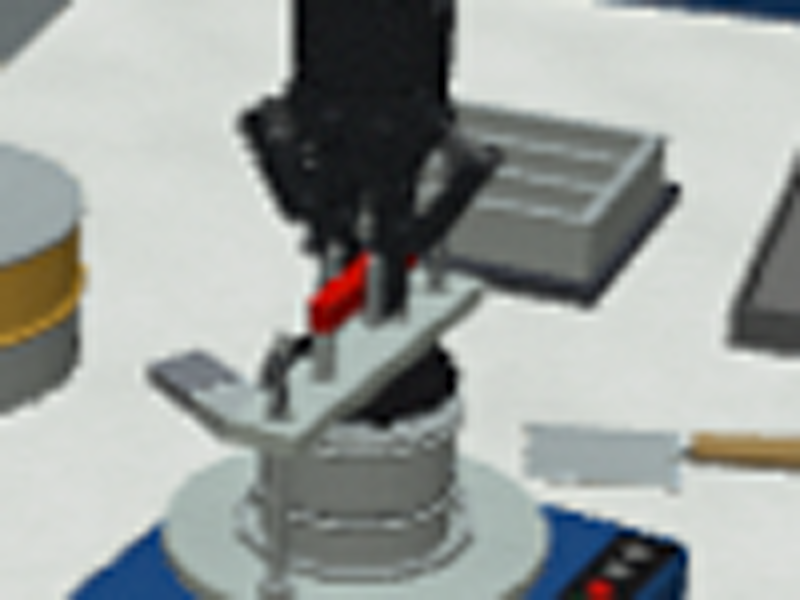

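The cover sits on the lid with both rods through the bar, at (280,390) and (435,270). The contact force is about 13 N. I'll add a touch more and hold for over 2 s.

Request:
arm_command:
  motion:
    - {"hand": 0,"x": 0,"y": 0,"z": 0.4,"wx": 0,"wy": 0,"wz": 0}
    - {"hand": 0,"x": 0,"y": 0,"z": 0.8,"wx": 0,"wy": 0,"wz": 0}
    - {"hand": 0,"x": 0,"y": 0,"z": 0.8,"wx": 0,"wy": 0,"wz": 0}
    - {"hand": 0,"x": 0,"y": 0,"z": 0.8,"wx": 0,"wy": 0,"wz": 0}
    - {"hand": 0,"x": 0,"y": 0,"z": 0.8,"wx": 0,"wy": 0,"wz": 0}
    - {"hand": 0,"x": 0,"y": 0,"z": 0.8,"wx": 0,"wy": 0,"wz": 0}
    - {"hand": 0,"x": 0,"y": 0,"z": 0.8,"wx": 0,"wy": 0,"wz": 0}
    - {"hand": 0,"x": 0,"y": 0,"z": 0.8,"wx": 0,"wy": 0,"wz": 0}

```text
clock: 12.48
eef_pos: [0.4794, -0.2162, 0.383]
orientation: [[-0.205, -0.979, 0.004], [-0.979, 0.205, -0.002], [0.001, -0.004, -1.0]]
ft_force: [-2.9, 3.3, 10.9]
opening: 0.0126
gripper_force: 61.0
```

Request:
arm_command:
  motion:
    - {"hand": 0,"x": 0,"y": 0,"z": 0,"wx": 0,"wy": 0,"wz": 0}
    - {"hand": 0,"x": 0,"y": 0,"z": 0,"wx": 0,"wy": 0,"wz": 0}
    - {"hand": 0,"x": 0,"y": 0,"z": 0,"wx": 0,"wy": 0,"wz": 0}
    - {"hand": 0,"x": 0,"y": 0,"z": 0,"wx": 0,"wy": 0,"wz": 0}
    - {"hand": 0,"x": 0,"y": 0,"z": 0,"wx": 0,"wy": 0,"wz": 0}
    - {"hand": 0,"x": 0,"y": 0,"z": 0,"wx": 0,"wy": 0,"wz": 0}
    - {"hand": 0,"x": 0,"y": 0,"z": 0,"wx": 0,"wy": 0,"wz": 0}
    - {"hand": 0,"x": 0,"y": 0,"z": 0,"wx": 0,"wy": 0,"wz": 0}

```text
clock: 13.15
eef_pos: [0.4794, -0.2162, 0.383]
orientation: [[-0.205, -0.979, 0.004], [-0.979, 0.205, -0.002], [0.001, -0.004, -1.0]]
ft_force: [-3.8, 3.4, 11.9]
opening: 0.0129
gripper_force: 61.1
```

Request:
arm_command:
  motion:
    - {"hand": 0,"x": 0,"y": 0,"z": 0,"wx": 0,"wy": 0,"wz": 0}
    - {"hand": 0,"x": 0,"y": 0,"z": 0,"wx": 0,"wy": 0,"wz": 0}
    - {"hand": 0,"x": 0,"y": 0,"z": 0,"wx": 0,"wy": 0,"wz": 0}
    - {"hand": 0,"x": 0,"y": 0,"z": 0,"wx": 0,"wy": 0,"wz": 0}
    - {"hand": 0,"x": 0,"y": 0,"z": 0,"wx": 0,"wy": 0,"wz": 0}
    - {"hand": 0,"x": 0,"y": 0,"z": 0,"wx": 0,"wy": 0,"wz": 0}
    - {"hand": 0,"x": 0,"y": 0,"z": 0,"wx": 0,"wy": 0,"wz": 0}
    - {"hand": 0,"x": 0,"y": 0,"z": 0,"wx": 0,"wy": 0,"wz": 0}

```text
clock: 13.82
eef_pos: [0.4794, -0.2161, 0.383]
orientation: [[-0.205, -0.979, 0.004], [-0.979, 0.205, -0.002], [0.001, -0.004, -1.0]]
ft_force: [-3.5, 3.0, 10.9]
opening: 0.0132
gripper_force: 61.0
```

Request:
arm_command:
  motion:
    - {"hand": 0,"x": 0,"y": 0,"z": 0,"wx": 0,"wy": 0,"wz": 0}
    - {"hand": 0,"x": 0,"y": 0,"z": 0,"wx": 0,"wy": 0,"wz": 0}
    - {"hand": 0,"x": 0,"y": 0,"z": 0,"wx": 0,"wy": 0,"wz": 0}
    - {"hand": 0,"x": 0,"y": 0,"z": 0,"wx": 0,"wy": 0,"wz": 0}
    - {"hand": 0,"x": 0,"y": 0,"z": 0,"wx": 0,"wy": 0,"wz": 0}
    - {"hand": 0,"x": 0,"y": 0,"z": 0,"wx": 0,"wy": 0,"wz": 0}
    - {"hand": 0,"x": 0,"y": 0,"z": 0,"wx": 0,"wy": 0,"wz": 0}
    - {"hand": 0,"x": 0,"y": 0,"z": 0,"wx": 0,"wy": 0,"wz": 0}

```text
clock: 14.48
eef_pos: [0.4794, -0.2161, 0.383]
orientation: [[-0.205, -0.979, 0.004], [-0.979, 0.205, -0.002], [0.001, -0.004, -1.0]]
ft_force: [-2.9, 3.4, 10.9]
opening: 0.0126
gripper_force: 61.0
```

Request:
arm_command:
  motion:
    - {"hand": 0,"x": 0,"y": 0,"z": 0,"wx": 0,"wy": 0,"wz": 0}
    - {"hand": 0,"x": 0,"y": 0,"z": 0,"wx": 0,"wy": 0,"wz": 0}
    - {"hand": 0,"x": 0,"y": 0,"z": 0,"wx": 0,"wy": 0,"wz": 0}
    - {"hand": 0,"x": 0,"y": 0,"z": 0,"wx": 0,"wy": 0,"wz": 0}
    - {"hand": 0,"x": 0,"y": 0,"z": 0,"wx": 0,"wy": 0,"wz": 0}
    - {"hand": 0,"x": 0,"y": 0,"z": 0,"wx": 0,"wy": 0,"wz": 0}
    - {"hand": 0,"x": 0,"y": 0,"z": 0,"wx": 0,"wy": 0,"wz": 0}
    - {"hand": 0,"x": 0,"y": 0,"z": 0,"wx": 0,"wy": 0,"wz": 0}

```text
clock: 15.15
eef_pos: [0.4794, -0.2162, 0.383]
orientation: [[-0.205, -0.979, 0.004], [-0.979, 0.205, -0.002], [0.001, -0.004, -1.0]]
ft_force: [-3.6, 4.0, 11.0]
opening: 0.0129
gripper_force: 61.0
```

```bash
python3 -c "
from h import *
print(r.job_done())"
```

```text
the job is handed in; nothing more can be done
None
```

The cover is threaded over both rods and pressed on the sieve stack with an estimated 14 N. It was held steady for over 2 s with the gripper still holding it, and the job is handed in; the hand-in gave no verdict.

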